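Brighten the microscope light by four clicks

TASK

Switch on the microscope's light source by pressing the green button on its top all the way down, then turn it up: with a fingertip push the orange peg of the black click-stop dial clockwise (seen from above) by exactly four clicks from where it stands, and leave it resting in that click stop. Work gently and only with the fingertips: do not pinch or grip the dial or its peg, and leave the vials and everything else on the bench where they stand.

Things in the scene. Friction and masses are not known exactly. Their poses are not given: they have to be found in the camera images.
- lamp: Grey light-source box, fixed, 170 (x) x 260 (y) x 85 mm high; origin at the centre of its underside, z up, -x is its dark front face. Its flat top carries the dial (centre 5 mm toward -x, 55 mm toward -y of the box centre), the green button (20 mm toward -x, 75 mm toward +y) and a loose vial near its +x +y corner.
- dial_axis (a point): Centre of the dial's flat upper face, on its vertical axis, 98 mm above the bench. The dial is a black disc 80 mm in diameter and 12 mm thick with no hub; its underside is 1 mm above the box top. Its only raised part is the orange peg. White ticks on the box, at 51 mm radius, mark its ten click stops.
- peg_top (a point): Centre of the top end of the orange peg that stands on the dial: upright round peg 10 mm in diameter, 22 mm tall above the disc, 32 mm from the dial's axis; its top is 120 mm above the bench. A white line on the disc points from the axis to it. It goes round with the dial.
- dial (a joint): Turn in rad, growing clockwise seen from above. Click stops every 0.4189 rad (24 degrees) from 0 to 3.770, with hard ends there; it starts resting in a stop, at least four more ahead. At 0 the peg lies 264 degrees anticlockwise from the box +x axis. Between stops it resists with up to 0.08 to 0.15 N m (3 to 5 N at the peg); past half way it jumps by itself into the next stop and stays.
- power_top (a point): Centre of the top of the green round push button, 30 mm in diameter, in a low black housing on the box top; pressed straight down.
- power (a joint): Travel of the button in m: 0 up, 0.006 fully down (about 5 N); springs back up when released.
- vial: Loose clear vial with orange band and white cap, 27 mm in diameter, 58 mm tall, standing on the box top, about 75 mm toward +x of the button and 160 mm from the dial's axis; origin at its underside. Not to be moved.
- vial_b: Loose vial with black cap, 27 mm in diameter, 58 mm tall, on the bench beside the box; origin at its underside. Not to be moved.
- marker: Loose grey marker pen with red cap, 135 mm long, 16 mm thick, lying on the bench in front of the box. Not to be moved.
- forceps: Loose steel forceps, 128 mm long, 6 mm high, lying on the bench. Not to be moved.
- washbottle: Loose white wash bottle with red cap and spout, 70 mm in diameter, 190 mm tall, standing on the bench to the left. Not to be moved.
- dish: Loose round glass dish, 90 mm in diameter, 16 mm high, on the bench to the left. Not to be moved.
- book: Fixed black textbook with a dark slate block on it, 220 (x) x 280 (y) mm, 81 mm high in all, on the bench to the right; origin at the centre of its underside.

How it is judged:
By the outcome, as a careful person would: the job done as asked, in the order asked, and still so for the second after the job is handed in, with the robot touching nothing.
It also fails if it takes over 64 s, if anything falls off the work surface, if the arm or the gripper's body presses on something with over 40 N, if the wrist force passes 120 N, or if a joint passes its speed limit or range.

ROBOT

A 6-joint arm with a two-finger parallel gripper is mounted at the origin on the work surface. World frame = base frame: x ahead of the robot, y to its left, z up, the work surface at z = 0. Lengths are in m, angles in degrees, forces in N, time in s.
With the tool pointing down it reaches from about 0.325 to 0.9 m from the base axis. Payload 6.1 kg.
Tool frame: the origin (TCP) lies midway between the tips of the shut fingers; the grasp point (between the pads) lies 19 mm behind it (r.grasp_offset is the z of the grasp point in the tool frame, in m); z points along the fingers, y is the line along which they close (so a half turn about z gives the same grasp; the last joint's range is limited). The gripper opens to 87 mm and grips with 3 to 60 N. Pads are 19 mm wide; open, the fingers measure 117 mm over their backs; the gripper's body (75 mm by 190 mm) begins 51 mm behind the grasp point.
Start: joints at [58.551, 12.628, 87.462, -0, 79.91, -7.225], TCP at [0.256, 0.57, 0.223] pointing down, gripper open.
Joint ranges: [-170.65, 170.65], [-52.31, 119.04], [5.05, 147.46], [-71.25, 251.25], [11.57, 151.72], [-153.62, 153.62]. Speed limits (degrees/s): [147.25, 147.25, 172.46, 180, 180, 180].

INTERFACE

Orientations are given as [roll, pitch, yaw] about the fixed x, y, z axes, in that order (R = Rz(yaw) Ry(pitch) Rx(roll)).
In Python, from bench import r gives the robot as it stands.
- The arm moves only by the tool servo_tool, never from a script. Its arguments are lists of equal length, an entry for each row: "translation": the shift along the tool's x, y, z in m, a list of three; "yaw": the turn about the tool's z in degrees; "claw": the finger opening in m, from 0 to 0.087. A call has 1 to 10 rows; each row shifts and turns the commanded pose from where the row before left it, along the tool's axes as they then stand; what a row does not reach is not made up. A row lasts 1/10 s, in which the tool goes at most 50 mm and 8.59 degrees, less where a joint would pass 70% of its speed; a pose out of reach is approached as far as the arm can. A call is refused whole if a number of a shift passes 0.05 or a number of a turn 8.59, either way. A call with a gripper value outside its range is refused whole. The fingers move at their own pace and stop on an object; "grip_force" is the grip in N (left out, the last holds). Time passes only in rows, so rows that do not move let the fingers close. It gives the time, the measured TCP pose, the force, the opening and the grip force at its end, in the units of the state.
- r.sense(): the state, without advancing time (a new reading comes with each control period).
- r.grab_frame(name): name is "side" or "top"; returns a dict with "image" (400x640x3 uint8, blue, green, red), "fx", "fy", "cx", "cy" (pixels), "R" (3x3) and "t" (3): a world point X has camera coordinates R X + t. Camera axes: x right, y down, z forward; pixel columns grow to the right and rows downward; lengths in m; the calibration is good to about 2 mm. A picture is of the moment at which its call begins. There is no depth.
- r.job_done(): hands the job in; it is judged then, once.
The state is a dict: "clock": time; "qpos": joint angles; "joint_vel": joint speeds; "joint_torque": joint torques, N m; "ee_pos": TCP position; "tool_rot": TCP orientation; "force": force on the tool from outside, world axes, zero at the start; "ft_torque": the same for the moment, N m; "width": opening from 0.0 (shut) to 1.0 (fully open); "grasp_force": force on a finger pad.
Only numpy, scipy, OpenCV 4.12 (cv2) and the standard library are available. Lean on these libraries where they do the work, as an engineer would, in place of code of your own. Each camera call takes 0.05 s, during which the arm holds its last target. There are 200 camera calls.

## Working session

There is one attempt and no reset: what is moved stays moved. The work goes in short steps, Python scripts to look and compute and a tool call to move; the robot and the scene stay as the last step left them, time stands still between calls to the robot, and variables do not carry over. Pictures are saved under pics/ and viewed, at most 10 in all, crops included, and the job is handed in when it is done.

Besides the shell and the picture viewer there is one more tool, called after "Call:" as name(argument=value, ...) on one line, values as JSON. servo_tool: Moves the arm, as the interface text tells. Its arguments: {"type":"object","properties":{"translation":{"type":"array","items":{"type":"array","items":{"type":"number"}}},"yaw":{"type":"array","items":{"type":"number"}},"claw":{"type":"array","items":{"type":"number"}},"grip_force":{"type":"number"}},"required":["translation","yaw","claw"]}

```bash
mkdir -p pics
python3 - <<'E'
from bench import r
import cv2,numpy as np
s=r.sense();print({k:np.round(s[k],3) for k in('clock','ee_pos','tool_rot','force','width')})
for n in('side','top'):
    f=r.grab_frame(n);cv2.imwrite(f'pics/{n}0.png',f['image'])
    print(n,f['fx'],f['fy'],f['cx'],f['cy'],np.round(f['R'],4).tolist(),np.round(f['t'],4).tolist())
E
```

```text
{'clock': np.float64(0.0), 'ee_pos': array([0.256, 0.569, 0.221]), 'tool_rot': array([-1.79888e+02, -1.70000e-02,  1.55773e+02]), 'force': array([-0.218, -1.196,  1.063]), 'width': np.float64(0.999)}
side 367.85697035416257 367.85697035416257 318.3675790416465 197.9596500592497 [[0.9968, -0.0781, 0.0164], [-0.0468, -0.739, -0.672], [0.0646, 0.6691, -0.7403]] [-0.5513, 0.1141, 1.0443]
top 500.3671771795384 500.3671771795384 321.0944725877111 194.53769704564377 [[-0.0185, -0.9998, 0.0031], [-0.9749, 0.0174, -0.2218], [0.2217, -0.0071, -0.9751]] [0.0277, 0.5581, 1.7698]
```

View pics/top0.png

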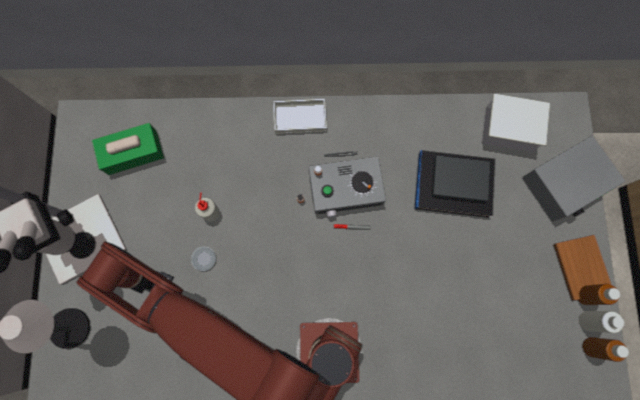

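View pics/side0.png

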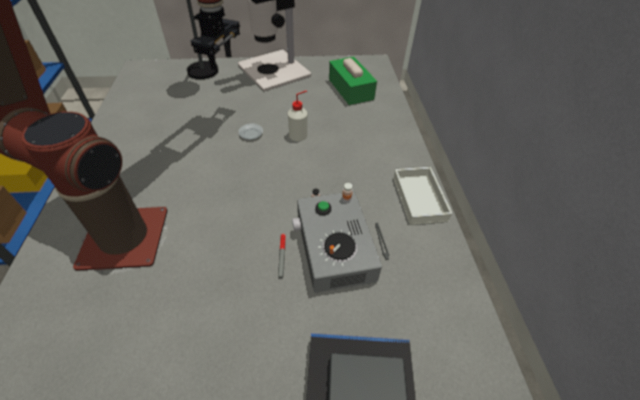

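The top view shows the box around (347,185), with the dial at (362,182) and the button at (327,190). In the side view the dial is at (340,246) and the button at (323,208). I'll zoom in on both.

Run:
```python
import cv2,numpy as np
a=cv2.imread('pics/top0.png')[145:225,300:395];b=cv2.imread('pics/side0.png')[180:300,285:400]
a=cv2.resize(a,None,fx=4,fy=4,interpolation=cv2.INTER_CUBIC);b=cv2.resize(b,None,fx=3.5,fy=3.5,interpolation=cv2.INTER_CUBIC)
c=np.zeros((420,790,3),np.uint8);c[:320,:380]=a;c[:420,382:382+b.shape[1]]=b[:,:408];cv2.imwrite('pics/z0.png',c)
for n in('top','side'):
    im=cv2.imread(f'pics/{n}0.png');h=cv2.cvtColor(im,cv2.COLOR_BGR2HSV)
    R=(300,145,395,225) if n=='top' else (285,180,400,300)
    for nm,lo,hi in(('green',(45,120,50),(85,255,255)),('orange',(4,130,110),(18,255,255)),('black',(0,0,0),(180,255,45))):
        m=cv2.inRange(h,lo,hi);k=np.zeros_like(m);k[R[1]:R[3],R[0]:R[2]]=m[R[1]:R[3],R[0]:R[2]]
        N,_,st,ce=cv2.connectedComponentsWithStats(k)
        print(n,nm,[(st[i].tolist(),ce[i].round(1).tolist()) for i in range(1,N) if st[i][4]>3])
```

```text
top green [([323, 186, 9, 9, 57], [326.9, 189.8])]
top orange [([368, 185, 3, 3, 9], [369.0, 186.0])]
top black [([335, 203, 47, 8, 90], [358.0, 206.7]), ([319, 211, 7, 3, 15], [321.7, 211.8])]
side green [([318, 202, 11, 8, 72], [323.1, 205.5])]
side orange [([345, 195, 6, 3, 12], [348.0, 195.9]), ([330, 245, 4, 6, 19], [331.4, 247.3])]
side black [([314, 190, 4, 4, 12], [315.2, 191.7]), ([316, 208, 14, 7, 31], [321.8, 211.7]), ([326, 235, 21, 24, 78], [332.0, 247.9]), ([335, 234, 18, 9, 45], [343.2, 236.9]), ([333, 240, 11, 9, 21], [338.5, 242.9]), ([335, 249, 6, 6, 9], [337.3, 251.3]), ([348, 252, 4, 4, 7], [349.6, 253.7])]
```

View pics/z0.png

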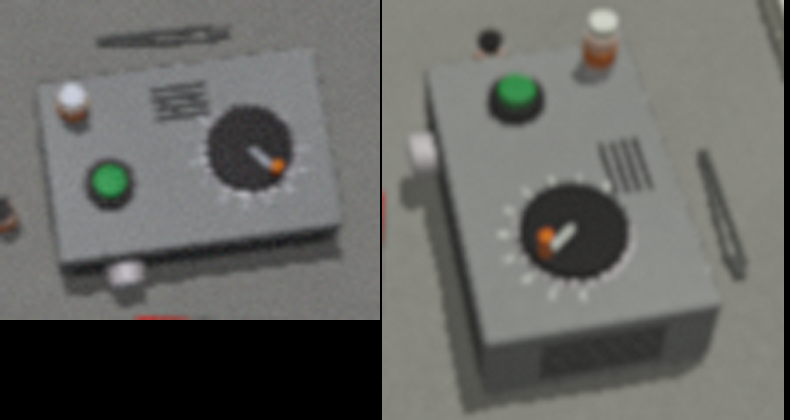

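```bash
cat > geo.py <<'E'
from bench import r
import numpy as np
from scipy.optimize import least_squares
def proj(f,X):
    p=f['R']@np.asarray(X)+f['t'];return np.array([f['fx']*p[0]/p[2]+f['cx'],f['fy']*p[1]/p[2]+f['cy']])
E
python3 - <<'E'
from geo import *
F={n:r.grab_frame(n) for n in('top','side')}
B={'tl':(.085,.13,.085),'tr':(.085,-.13,.085),'br':(-.085,-.13,.085),'bl':(-.085,.13,.085),'d':(-.005,-.055,.098)}
def px(c,top):return (c[0]/4+299.6,c[1]/4+144.6) if top else ((c[0]-382)/3.5+284.6,c[1]/3.5+179.6)
O=[('top','tl',px((40,86),1)),('top','tr',px((312,50),1)),('top','br',px((338,222),1)),('top','bl',px((62,260),1)),('top','d',px((250,148),1)),
('side','tl',px((625,50),0)),('side','bl',px((430,68),0)),('side','br',px((487,342),0)),('side','tr',px((716,302),0)),('side','d',px((574,230),0)),
('top','b',(326.9,189.5)),('side','b',(323.1,205.5)),('top','p',(369.2,186.1)),('side','p',(331.6,246.5))]
def W(n,q):
    x,y,a,hb,pa=q;R=np.array([[np.cos(a),-np.sin(a)],[np.sin(a),np.cos(a)]])
    L=B.get(n)
    if n=='b':L=(-.02,.075,hb)
    if n=='p':L=(-.005+.032*np.cos(pa),-.055+.032*np.sin(pa),.12)
    return np.r_[R@np.array(L[:2])+[x,y],L[2]]
fun=lambda q:np.concatenate([proj(F[f],W(n,q))-p for f,n,p in O])
s=least_squares(fun,[.6,-.05,.1,.1,4.2],loss='soft_l1');q=s.x
print(q.round(4),np.degrees(q[2]),'peg',np.degrees(q[4])%360,'stop',(264-np.degrees(q[4]))%360/24)
for (f,n,p),e in zip(O,fun(q).reshape(-1,2)):print(f,n,e.round(1))
for n in('d','b','p'):print(n,W(n,q).round(4))
print(r.sense()['clock'])
E
```

```text
[ 0.5938 -0.0754  0.118   0.1039  3.7595] 6.761877071394393 peg 215.40376155536063 stop 2.02484326852664
top tl [-1.6 -0.5]
top tr [ 0.4 -0.7]
top br [1.5 1.1]
top bl [-0.9  1.2]
top d [-0.2  0.1]
side tl [ 0.9 -3.2]
side bl [-1.4 -0.5]
side br [-0.5  1.2]
side tr [2.6 1.1]
side d [ 0.4 -0.8]
top b [-0.   0.6]
side b [ 0.4 -0.1]
top p [-0.5  0.4]
side p [0.1 0.6]
d [ 0.5953 -0.1306  0.098 ]
b [ 0.5651 -0.0033  0.1039]
p [ 0.5716 -0.1521  0.12  ]
0.2
```

The fit is good. The dial stands at stop 2 with the peg at (0.572,-0.152), and the button is at (0.565,-0.003). I'll raise the arm, close the fingers and travel to above the button.

Call:
servo_tool(translation=[[0, 0, -0.03], [0, 0, -0.03], [-0.0258, -0.0198, 0], [-0.0258, -0.0198, 0], [-0.0258, -0.0198, 0], [-0.0258, -0.0198, 0], [-0.0258, -0.0198, 0], [-0.0258, -0.0198, 0], [-0.0258, -0.0198, 0], [-0.0258, -0.0198, 0]], yaw=[0, 0, 0, 0, 0, 0, 0, 0, 0, 0], claw=[0, 0, 0, 0, 0, 0, 0, 0, 0, 0], grip_force=20)

```text
clock: 1.2
ee_pos: [0.38, 0.3396, 0.2824]
tool_rot: [-180.0, -0.0, 155.8]
force: [1.1, 0.3, 0.2]
width: 0.174
grasp_force: 0.0
```

Call:
servo_tool(translation=[[-0.0258, -0.0198, 0], [-0.0258, -0.0198, 0], [-0.0258, -0.0198, 0], [-0.0258, -0.0198, 0], [-0.0258, -0.0198, 0], [-0.0258, -0.0198, 0], [-0.0258, -0.0198, 0], [-0.0258, -0.0198, 0], [-0.0258, -0.0198, 0], [-0.0258, -0.0198, 0]], yaw=[0, 0, 0, 0, 0, 0, 0, 0, 0, 0], claw=[0, 0, 0, 0, 0, 0, 0, 0, 0, 0])

```text
clock: 2.2
ee_pos: [0.5341, 0.0531, 0.2824]
tool_rot: [180.0, -0.0, 155.8]
force: [1.0, 0.0, 0.1]
width: 0.008
grasp_force: 0.0
```

Call:
servo_tool(translation=[[-0.0258, -0.0198, 0], [-0.0258, -0.0198, 0], [0, 0, 0], [0, 0, 0]], yaw=[0, 0, 0, 0], claw=[0, 0, 0, 0])

```text
clock: 2.6
ee_pos: [0.5644, -0.0033, 0.282]
tool_rot: [180.0, -0.1, 155.7]
force: [-0.9, -0.2, -0.3]
width: 0.008
grasp_force: 0.0
```

Call:
servo_tool(translation=[[0, 0, 0.03], [0, 0, 0.03], [0, 0, 0.03], [0, 0, 0.03], [0, 0, 0.03], [0, 0, 0.015], [0, 0, 0.004], [0, 0, 0], [0, 0, 0]], yaw=[8, 8, 7, 0, 0, 0, 0, 0, 0], claw=[0, 0, 0, 0, 0, 0, 0, 0, 0])

```text
clock: 3.5
ee_pos: [0.5657, -0.0028, 0.1153]
tool_rot: [179.9, 0.1, 132.8]
force: [0.1, -0.6, 0.3]
width: 0.005
grasp_force: 0.0
```

Run:
```python
from geo import *
import cv2
f=r.grab_frame('side');g=r.grab_frame('top')
a=cv2.resize(f['image'][150:290,270:390],None,fx=3.3,fy=3.3,interpolation=cv2.INTER_CUBIC)
b=cv2.resize(g['image'][130:240,290:400],None,fx=3.6,fy=3.6,interpolation=cv2.INTER_CUBIC)
c=np.zeros((462,396*2,3),np.uint8);c[:a.shape[0],:a.shape[1]]=a;c[:b.shape[0],396:396+b.shape[1]]=b;cv2.imwrite('pics/b1.png',c)
s=r.sense();print(s['ee_pos'],s['force'],proj(f,s['ee_pos']),proj(f,[.5651,-.0033,.104]))
```

```text
[ 0.56578566 -0.002953    0.11539407] [-0.10120826 -0.15908804  0.27195855] [323.8483465  202.48563852] [323.49400192 205.36713989]
```

View pics/b1.png

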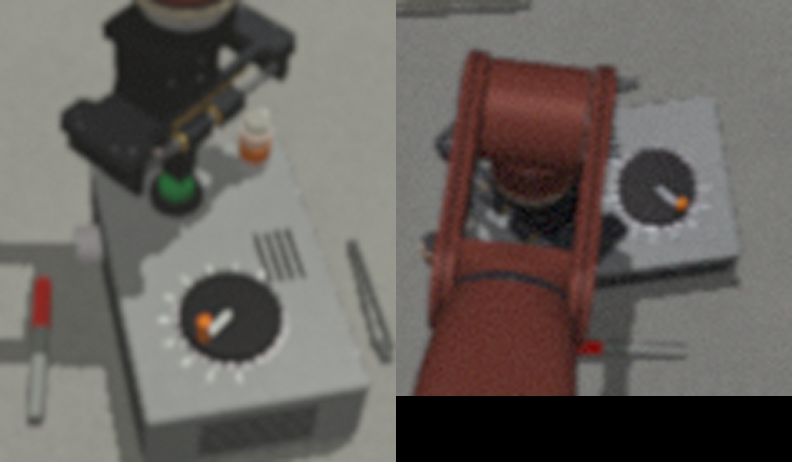

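The side view shows the finger tips just above the green button (crop 178,185), clear of the vial at (255,140). The dial hasn't moved. Now I'll press.

Call:
servo_tool(translation=[[0, 0, 0.004], [0, 0, 0.004], [0, 0, 0.002], [0, 0, 0.002], [0, 0, 0.001], [0, 0, 0], [0, 0, 0]], yaw=[0, 0, 0, 0, 0, 0, 0], claw=[0, 0, 0, 0, 0, 0, 0])

```text
clock: 4.3
ee_pos: [0.5651, -0.003, 0.1014]
tool_rot: [180.0, 0.1, 132.8]
force: [-0.1, 0.5, 6.4]
width: 0.006
grasp_force: 3.0
```

Call:
servo_tool(translation=[[0, 0, 0.001], [0, 0, 0.001], [0, 0, 0], [0, 0, 0]], yaw=[0, 0, 0, 0], claw=[0, 0, 0, 0])

```text
clock: 4.7
ee_pos: [0.5653, -0.003, 0.1012]
tool_rot: [180.0, 0.1, 132.8]
force: [-6.0, 1.1, 17.1]
width: 0.004
grasp_force: 8.7
```

Call:
servo_tool(translation=[[0, 0, 0.001], [0, 0, 0], [0, 0, 0]], yaw=[0, 0, 0], claw=[0, 0, 0])

```text
clock: 5.0
ee_pos: [0.5653, -0.003, 0.101]
tool_rot: [180.0, 0.1, 132.8]
force: [-8.6, 0.4, 23.0]
width: 0.002
grasp_force: 11.6
```

Call:
servo_tool(translation=[[0, 0, -0.004], [0, 0, 0], [0, 0, 0]], yaw=[0, 0, 0], claw=[0, 0, 0])

```text
clock: 5.3
ee_pos: [0.5652, -0.003, 0.1021]
tool_rot: [179.9, 0.1, 132.8]
force: [1.4, -0.2, 4.5]
width: 0.005
grasp_force: 2.2
```

Call:
servo_tool(translation=[[0, 0, -0.001], [0, 0, 0], [0, 0, 0]], yaw=[0, 0, 0], claw=[0, 0, 0])

```text
clock: 5.6
ee_pos: [0.565, -0.003, 0.1027]
tool_rot: [180.0, 0.0, 132.8]
force: [3.2, -0.5, 3.9]
width: 0.009
grasp_force: 2.0
```

Call:
servo_tool(translation=[[0, 0, -0.001], [0, 0, 0], [0, 0, 0]], yaw=[0, 0, 0], claw=[0, 0, 0])

```text
clock: 5.9
ee_pos: [0.5645, -0.0029, 0.1034]
tool_rot: [-180.0, -0.0, 132.8]
force: [2.5, -0.2, 3.3]
width: 0.004
grasp_force: 1.8
```

Call:
servo_tool(translation=[[0, 0, -0.0015], [0, 0, 0], [0, 0, 0]], yaw=[0, 0, 0], claw=[0, 0, 0])

```text
clock: 6.2
ee_pos: [0.5641, -0.0028, 0.1048]
tool_rot: [-180.0, -0.0, 132.8]
force: [1.8, -1.8, 3.0]
width: 0.005
grasp_force: 1.4
```

Call:
servo_tool(translation=[[0, 0, -0.0015], [0, 0, 0], [0, 0, 0]], yaw=[0, 0, 0], claw=[0, 0, 0])

```text
clock: 6.5
ee_pos: [0.5641, -0.0029, 0.1062]
tool_rot: [-180.0, -0.0, 132.8]
force: [0.5, 0.8, 1.7]
width: 0.004
grasp_force: 1.0
```

The release curve is linear, about 0.7 N/mm over roughly 6.5 mm with a hard stop at 0.101. So the button was fully down. Next I'll lift and go behind the peg.

Call:
servo_tool(translation=[[0, 0, -0.024], [0, 0, -0.024], [-0.0277, -0.0191, 0], [-0.0277, -0.0191, 0], [-0.0277, -0.0191, 0], [-0.0277, -0.0191, 0], [-0.0277, -0.0191, 0], [0, 0, 0], [0, 0, 0]], yaw=[0, 0, 0, 0, 0, 0, 0, 0, 0], claw=[0, 0, 0, 0, 0, 0, 0, 0, 0])

```text
clock: 7.4
ee_pos: [0.5876, -0.1696, 0.1535]
tool_rot: [-180.0, -0.1, 132.7]
force: [-0.4, 0.1, 0.0]
width: 0.003
grasp_force: 0.0
```

Call:
servo_tool(translation=[[0, 0, 0.015], [0, 0, 0.015], [0, 0, 0.01], [0, 0, 0.006], [0, 0, 0], [0, 0, 0]], yaw=[0, 0, 0, 0, 0, 0], claw=[0, 0, 0, 0, 0, 0])

```text
clock: 8.0
ee_pos: [0.5886, -0.1692, 0.1085]
tool_rot: [-180.0, -0.0, 132.8]
force: [0.4, -0.6, 0.4]
width: 0.005
grasp_force: 0.0
```

```bash
cat > look.py <<'E'
from geo import *
import cv2,sys
f=r.grab_frame('side')
cv2.imwrite(sys.argv[1],cv2.resize(f['image'][190:290,290:400],None,fx=5,fy=5,interpolation=cv2.INTER_CUBIC))
h=cv2.cvtColor(f['image'],cv2.COLOR_BGR2HSV);m=cv2.inRange(h,(4,130,90),(18,255,255));m[:220]=0;m[290:]=0;m[:,:300]=0;m[:,400:]=0
N,_,st,ce=cv2.connectedComponentsWithStats(m);print([(st[i].tolist(),ce[i].round(1).tolist()) for i in range(1,N)])
for k in range(10):
    a=np.radians(264-24*k+6.76);print(k,proj(f,[.5953+.032*np.cos(a),-.1306+.032*np.sin(a),.115]).round(1),end=' ')
s=r.sense();print(s['clock'],s['ee_pos'],s['force'],s['tool_rot'])
E
python3 look.py pics/d1.png
```

```text
[]
0 [342.  251.4] 1 [336.5 250.8] 2 [331.7 248.4] 3 [328.5 244.7] 4 [327.3 240.3] 5 [328.4 236.1] 6 [331.5 232.7] 7 [336.  230.7] 8 [341.3 230.3] 9 [346.3 231.7] 8.05 [ 0.58889511 -0.16945115  0.10901973] [0.36990609 0.84439505 1.03423897] [1.79980960e+02 4.30740986e-02 1.32786780e+02]
```

View pics/d1.png

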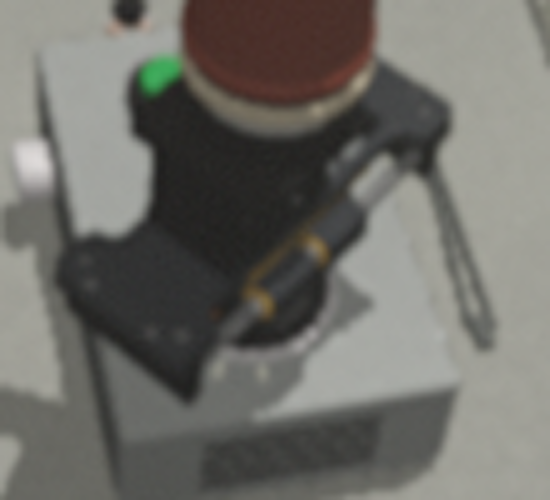

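The gripper hides the peg in this view (only a trace near crop 215,315), so I'll feel for contact by force.

Call:
servo_tool(translation=[[0.002, 0, 0.002], [0.002, 0, 0], [0.002, 0, 0], [0.001, 0, 0], [0, 0, 0]], yaw=[0, 0, 0, 0, 0], claw=[0, 0, 0, 0, 0])

```text
clock: 8.55
ee_pos: [0.5837, -0.1641, 0.1067]
tool_rot: [180.0, 0.0, 132.8]
force: [-0.2, -0.9, -0.1]
width: 0.003
grasp_force: 0.0
```

Call:
servo_tool(translation=[[0.001, 0, 0], [0.001, 0, 0], [0, 0, 0]], yaw=[0, 0, 0], claw=[0, 0, 0])

```text
clock: 8.85
ee_pos: [0.5824, -0.1628, 0.1066]
tool_rot: [-180.0, 0.0, 132.8]
force: [-0.8, 0.0, 0.5]
width: 0.003
grasp_force: 0.1
```

Call:
servo_tool(translation=[[0.001, 0, 0], [0.001, 0, 0], [0, 0, 0]], yaw=[0, 0, 0], claw=[0, 0, 0])

```text
clock: 9.15
ee_pos: [0.5812, -0.1617, 0.1067]
tool_rot: [-180.0, 0.1, 132.8]
force: [1.7, -2.7, -1.2]
width: 0.004
grasp_force: 1.3
```

Contact is confirmed: 3 N resisting, 13.6 mm behind the peg centre. I'll arc about the dial axis at 3° per row, one click per call.

Call:
servo_tool(translation=[[0.00167, -0.00065, 0], [0.00167, -0.00065, 0], [0.00167, -0.00065, 0], [0.00167, -0.00065, 0], [0, 0, 0]], yaw=[3, 3, 3, 3, 0], claw=[0, 0, 0, 0, 0])

```text
clock: 9.65
ee_pos: [0.5744, -0.1572, 0.1063]
tool_rot: [-180.0, -0.1, 120.8]
force: [0.6, 0.1, 0.1]
width: 0.01
grasp_force: 0.0
```

Call:
servo_tool(translation=[[0.00167, -0.00065, 0], [0.00167, -0.00065, 0], [0, 0, 0]], yaw=[3, 3, 0], claw=[0, 0, 0])

```text
clock: 9.95
ee_pos: [0.5719, -0.1551, 0.1064]
tool_rot: [-180.0, -0.0, 114.8]
force: [0.7, -0.3, -0.0]
width: 0.004
grasp_force: 0.0
```

Call:
servo_tool(translation=[[0.00167, -0.00065, 0], [0.00167, -0.00065, 0], [0, 0, 0]], yaw=[3, 3, 0], claw=[0, 0, 0])

```text
clock: 10.25
ee_pos: [0.5698, -0.1532, 0.1066]
tool_rot: [180.0, 0.0, 108.9]
force: [1.1, -2.8, -2.0]
width: 0.007
grasp_force: 1.2
```

```bash
python3 look.py pics/d2.png
```

```text
[]
0 [342.  251.4] 1 [336.5 250.8] 2 [331.7 248.4] 3 [328.5 244.7] 4 [327.3 240.3] 5 [328.4 236.1] 6 [331.5 232.7] 7 [336.  230.7] 8 [341.3 230.3] 9 [346.3 231.7] 10.3 [ 0.56981077 -0.15319729  0.10656356] [ 1.06001046 -1.65278533 -1.56102866] [1.79981601e+02 3.81329934e-02 1.08934478e+02]
```

One click done: no force after 12°, then contact again at 24°. Second click.

Call:
servo_tool(translation=[[0.00167, -0.00065, 0], [0.00167, -0.00065, 0], [0.00167, -0.00065, 0], [0, 0, 0]], yaw=[3, 3, 3, 0], claw=[0, 0, 0, 0])

```text
clock: 10.7
ee_pos: [0.5661, -0.1483, 0.1065]
tool_rot: [-180.0, -0.0, 99.9]
force: [-0.6, 0.3, 0.7]
width: 0.006
grasp_force: 0.0
```

Call:
servo_tool(translation=[[0.00167, -0.00065, 0], [0.00167, -0.00065, 0], [0, 0, 0]], yaw=[3, 3, 0], claw=[0, 0, 0])

```text
clock: 11.0
ee_pos: [0.5644, -0.1451, 0.1065]
tool_rot: [-180.0, -0.0, 93.9]
force: [0.1, 0.3, -0.6]
width: 0.005
grasp_force: 0.0
```

Call:
servo_tool(translation=[[0.00167, -0.00065, 0], [0.00167, -0.00065, 0], [0.00167, -0.00065, 0], [0, 0, 0]], yaw=[3, 3, 3, 0], claw=[0, 0, 0, 0])

```text
clock: 11.4
ee_pos: [0.5626, -0.1409, 0.1066]
tool_rot: [180.0, 0.0, 84.9]
force: [0.9, -1.4, -0.8]
width: 0.003
grasp_force: 1.1
```

Call:
servo_tool(translation=[[0.00167, -0.00065, 0], [0.00167, -0.00065, 0], [0.00167, -0.00065, 0], [0, 0, 0]], yaw=[3, 3, 3, 0], claw=[0, 0, 0, 0])

```text
clock: 11.8
ee_pos: [0.5613, -0.1351, 0.1065]
tool_rot: [-180.0, -0.0, 75.9]
force: [0.4, 0.4, -0.7]
width: 0.004
grasp_force: 0.0
```

Call:
servo_tool(translation=[[0.00167, -0.00065, 0], [0.00167, -0.00065, 0], [0, 0, 0]], yaw=[3, 3, 0], claw=[0, 0, 0])

```text
clock: 12.1
ee_pos: [0.5609, -0.1314, 0.1065]
tool_rot: [-180.0, -0.0, 70.0]
force: [0.5, 0.3, 0.1]
width: 0.009
grasp_force: 0.0
```

```bash
python3 look.py pics/d3.png
```

```text
[]
0 [342.  251.4] 1 [336.5 250.8] 2 [331.7 248.4] 3 [328.5 244.7] 4 [327.3 240.3] 5 [328.4 236.1] 6 [331.5 232.7] 7 [336.  230.7] 8 [341.3 230.3] 9 [346.3 231.7] 12.15 [ 0.56096555 -0.13151096  0.10650135] [-0.44856931 -0.53436219 -0.5789984 ] [-1.79981617e+02 -1.43044988e-02  6.99990602e+01]
```

View pics/d3.png

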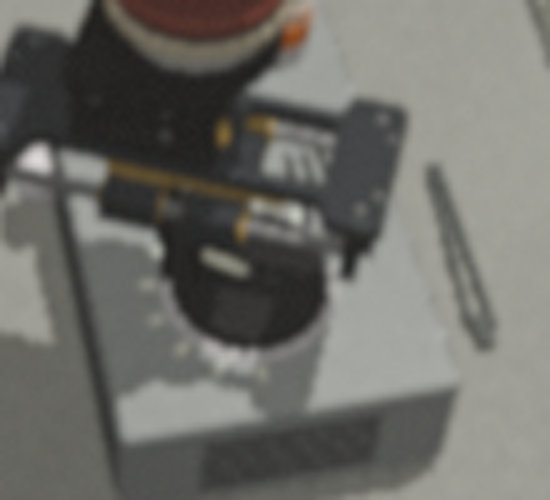

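The white line on the dial (crop 225,262) now points left, which fits stop 5. I'll bring the fingertip back into contact.

Call:
servo_tool(translation=[[0.00167, -0.00065, 0], [0.00167, -0.00065, 0], [0.00111, -0.00044, 0], [0, 0, 0]], yaw=[3, 3, 2, 0], claw=[0, 0, 0, 0])

```text
clock: 12.55
ee_pos: [0.5611, -0.1272, 0.1065]
tool_rot: [180.0, 0.0, 61.9]
force: [-0.1, -1.6, -0.1]
width: 0.006
grasp_force: 0.8
```

Call:
servo_tool(translation=[[0.00167, -0.00065, 0], [0.00111, -0.00044, 0], [0, 0, 0]], yaw=[3, 2, 0], claw=[0, 0, 0])

```text
clock: 12.85
ee_pos: [0.5613, -0.1246, 0.1065]
tool_rot: [180.0, 0.1, 56.9]
force: [-1.0, -2.8, -0.8]
width: 0.007
grasp_force: 1.7
```

Call:
servo_tool(translation=[[0.00111, -0.00044, 0], [0.00111, -0.00044, 0], [0, 0, 0]], yaw=[2, 2, 0], claw=[0, 0, 0])

```text
clock: 13.15
ee_pos: [0.5622, -0.1215, 0.1066]
tool_rot: [-180.0, -0.0, 52.9]
force: [0.1, 0.1, 0.2]
width: 0.006
grasp_force: 0.0
```

The fourth jump is done: contact, then 3 N, then released. I'll retreat backwards, lift, and move clear to check.

Call:
servo_tool(translation=[[-0.004, 0, 0], [-0.004, 0, 0], [0, 0, -0.02], [0, 0, -0.04], [0, 0, -0.04], [0, 0, -0.045], [0, 0, -0.045], [0, 0, 0]], yaw=[0, 0, 0, 0, 0, 0, 0, 0], claw=[0, 0, 0, 0, 0, 0, 0, 0])

```text
clock: 13.95
ee_pos: [0.5603, -0.1293, 0.3052]
tool_rot: [179.3, -0.2, 52.8]
force: [0.6, -0.2, 0.8]
width: 0.003
grasp_force: 0.0
```

Call:
servo_tool(translation=[[0.0219, -0.0291, 0], [0.0219, -0.0291, 0], [0.0219, -0.0291, 0], [0.0219, -0.0291, 0], [0.0219, -0.0291, 0], [0.0219, -0.0291, 0], [0.0219, -0.0291, 0], [0.0219, -0.0291, 0], [0.0219, -0.0291, 0], [0.0219, -0.0291, 0]], yaw=[0, 0, 0, 0, 0, 0, 0, 0, 0, 0], claw=[0, 0, 0, 0, 0, 0, 0, 0, 0, 0])

```text
clock: 14.95
ee_pos: [0.4572, 0.2236, 0.2961]
tool_rot: [-180.0, 0.0, 52.8]
force: [0.2, 0.5, 0.0]
width: 0.009
grasp_force: 0.0
```

Call:
servo_tool(translation=[[0, 0, 0], [0, 0, 0]], yaw=[0, 0], claw=[0, 0])

```text
clock: 15.15
ee_pos: [0.4576, 0.2227, 0.2961]
tool_rot: [-180.0, 0.0, 52.9]
force: [0.6, -0.7, 0.4]
width: 0.007
grasp_force: 0.0
```

```bash
python3 look.py pics/d4.png
```

```text
[([329, 232, 3, 7, 17], [329.8, 234.7])]
0 [342.  251.4] 1 [336.5 250.8] 2 [331.7 248.4] 3 [328.5 244.7] 4 [327.3 240.3] 5 [328.4 236.1] 6 [331.5 232.7] 7 [336.  230.7] 8 [341.3 230.3] 9 [346.3 231.7] 15.2 [0.45789895 0.2220119  0.29616758] [-0.37526924 -0.08819563  0.91308689] [1.79994313e+02 3.77179741e-02 5.28394603e+01]
```

View pics/d4.png

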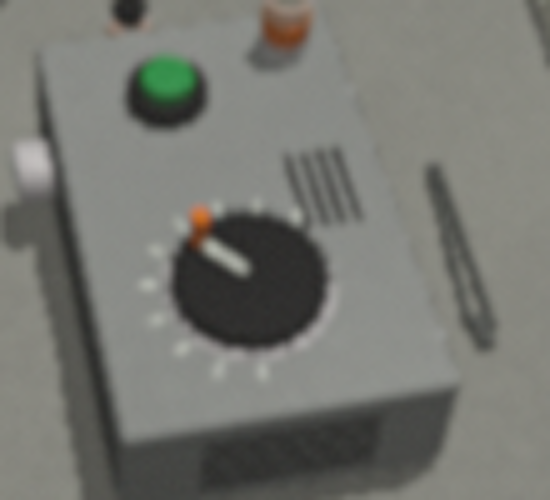

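The peg sits at crop (200,220), with the line pointing at the seventh tick (182,222), which would be stop 6. The vials and forceps look unmoved. I'll quantify the angle with both cameras.

Run:
```python
from geo import *
import cv2
for n,z in(('top',.12),('side',.117)):
    old=cv2.imread(f'pics/{n}0.png');f=r.grab_frame(n);out=[]
    for im in(old,f['image']):
        h=cv2.cvtColor(im,cv2.COLOR_BGR2HSV);m=cv2.inRange(h,(3,110,90),(20,255,255))
        c=(362,182) if n=='top' else (340,244)
        k=np.zeros_like(m);cv2.circle(k,c,16,255,-1);m&=k
        ys,xs=np.nonzero(m);p=np.array([xs.mean(),ys.mean()])
        a=least_squares(lambda q:proj(f,[q[0],q[1],z])-p,[.59,-.13]).x-[.5953,-.1306]
        out.append((p.round(1),(np.degrees(np.arctan2(a[1],a[0]))%360).round(1),np.hypot(*a).round(4)))
        # white line on the disc: bright pixels within 24 mm of axis
        g=cv2.cvtColor(im,cv2.COLOR_BGR2GRAY).astype(float);num=np.zeros(2)
        A=np.radians(np.arange(360));v=[np.mean([cv2.getRectSubPix(g.astype(np.float32),(1,1),tuple(map(float,proj(f,[.5953+R*np.cos(t),-.1306+R*np.sin(t),.098]))))[0,0] for R in(.01,.014,.018)]) for t in A]
        v=np.array(v);w=np.clip(v-np.percentile(v,85),0,None)**2
        out.append(('line',np.degrees(np.angle((w*np.exp(1j*A)).sum()))%360))
    print(n,out)
print('stops world',[270.8-24*k for k in range(10)])
```

```text
top [(array([369. , 185.8]), np.float64(227.0), np.float64(0.0308)), ('line', np.float64(230.83073370594536)), (array([356.5, 186.7]), np.float64(136.7), np.float64(0.0322)), ('line', np.float64(133.8622756876638))]
side [(array([331.1, 248. ]), np.float64(221.1), np.float64(0.0333)), ('line', np.float64(214.80549971997678)), (array([329.9, 234.8]), np.float64(143.3), np.float64(0.0299)), ('line', np.float64(133.45224744789436))]
stops world [270.8, 246.8, 222.8, 198.8, 174.8, 150.8, 126.80000000000001, 102.80000000000001, 78.80000000000001, 54.80000000000001]
```

Run:
```python
from geo import *
import cv2
f=r.grab_frame('side');a=cv2.resize(f['image'][222:268,310:370],None,fx=9,fy=9,interpolation=cv2.INTER_CUBIC)
g=r.grab_frame('top');b=cv2.resize(g['image'][163:203,342:382],None,fx=6,fy=6,interpolation=cv2.INTER_CUBIC)
c=np.zeros((414,790,3),np.uint8);c[:,:540]=a;c[:240,545:785]=b
for F,o,s,d in((f,(310,222),9,0),(g,(342,163),6,545)):
  for k in range(10):
    t=np.radians(270.8-24*k);p=(proj(F,[.5953+.062*np.cos(t),-.1306+.062*np.sin(t),.085])-o+.5)*s
    cv2.putText(c,str(k),(int(p[0])+d-4,int(p[1])+4),0,.4,(255,255,0),1)
cv2.imwrite('pics/d5.png',c)
```

```text
(no output)
```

View pics/d5.png

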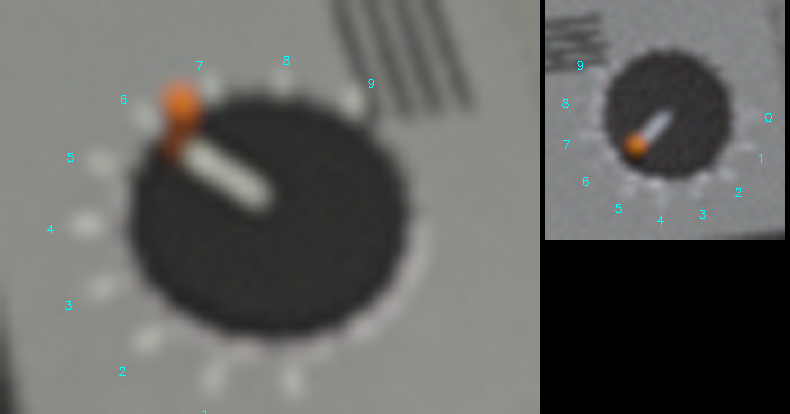

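The line points near tick 6, but by parallax it could be slightly short of it. I'll compare predicted positions directly, with a local offset correction from the ticks and disc.

Run:
```python
from geo import *
import cv2
# photometric fit: render peg+line+disc at angle th, free axis shift; compare with images
def render(f,ax,th,S=6):
    x0,y0,w,h=f['roi'];L=np.zeros((h*S,w*S,3),np.float32);M=np.zeros((h*S,w*S),np.uint8)
    P=lambda pts:((np.array([proj(f,p) for p in pts])-[x0,y0]+.5)*S).astype(np.int32)
    t=np.linspace(0,2*np.pi,60);C=lambda c,R,z:np.c_[c[0]+R*np.cos(t),c[1]+R*np.sin(t),np.full(60,z)]
    u=np.array([np.cos(th),np.sin(th)]);n=np.array([-u[1],u[0]])
    for z in(.086,.098):
        cv2.fillConvexPoly(L,P(C(ax,.04,z)),f['disc']);cv2.fillConvexPoly(M,P(C(ax,.04,z)),255)
    cv2.fillConvexPoly(L,P([[*(ax+u*a+n*b),.098] for a,b in((0,-.002),(.028,-.002),(.028,.002),(0,.002))]),f['line'])
    pc=ax+.032*u;hull=cv2.convexHull(np.r_[P(C(pc,.005,.098)),P(C(pc,.005,.12))])
    for A,c in((L,f['peg2']),(M,255)):cv2.fillConvexPoly(A,hull,c)
    cv2.fillConvexPoly(L,P(C(pc,.005,.12)),f['peg'])
    return cv2.resize(L,(w,h),interpolation=cv2.INTER_AREA),cv2.resize(M,(w,h),interpolation=cv2.INTER_AREA)/255.
def fit(f,im,n):
    f['roi']=(340,160,45,45) if n=='top' else (312,222,60,45)
    x0,y0,w,h=f['roi'];I=im[y0:y0+h,x0:x0+w].astype(np.float32)
    f['disc']=(35,35,38);f['line']=(175,175,175);f['peg']=(35,100,215);f['peg2']=(20,60,140);bg=np.median(I.reshape(-1,3)[I.reshape(-1,3).sum(1)>300],0)
    def cost(q):
        L,M=render(f,np.array([.5953+q[0],-.1306+q[1]]),q[2]);L=L+(1-M[...,None])*bg
        d=cv2.GaussianBlur(L,(0,0),.7)-I;return np.abs(d).mean()
    from scipy.optimize import minimize
    best=min((minimize(cost,[0,0,np.radians(a)],method='Nelder-Mead',options=dict(initial_simplex=[[0,0,np.radians(a)],[.003,0,np.radians(a)],[0,.003,np.radians(a)],[0,0,np.radians(a+8)]])) for a in range(100,245,15)),key=lambda s:s.fun)
    return (best.x[:2]*1000).round(1),np.degrees(best.x[2]).round(1),round(best.fun,2)
for n in('top','side'):
    f=r.grab_frame(n);print(n,fit(f,cv2.imread(f'pics/{n}0.png'),n),fit(f,f['image'],n))
```

```text
top (array([ 2.5, -1. ]), np.float64(224.3), np.float64(11.72)) (array([ 1.9, -1.9]), np.float64(135.4), np.float64(11.96))
side (array([-0.7,  3.5]), np.float64(224.9), np.float64(9.04)) (array([-1. ,  4.3]), np.float64(141.4), np.float64(9.31))
```

The dial seems to have turned only about 86°, so it may be balanced on the crest just short of the fourth stop. Going back behind the peg and following the arc up to 92° is safe either way. If it's already in stop 6, the finger won't reach it.

Call:
servo_tool(translation=[[-0.0219, 0.0291, 0], [-0.0219, 0.0291, 0], [-0.0219, 0.0291, 0], [-0.0219, 0.0291, 0], [-0.0219, 0.0291, 0], [-0.0219, 0.0291, 0], [-0.0219, 0.0291, 0], [-0.0219, 0.0291, 0], [-0.0219, 0.0291, 0], [-0.0219, 0.0291, 0]], yaw=[0, 0, 0, 0, 0, 0, 0, 0, 0, 0], claw=[0, 0, 0, 0, 0, 0, 0, 0, 0, 0])

```text
clock: 16.5
ee_pos: [0.5573, -0.1301, 0.2966]
tool_rot: [180.0, -0.0, 52.7]
force: [-0.1, 0.1, -0.5]
width: 0.005
grasp_force: 0.0
```

Call:
servo_tool(translation=[[0, 0, 0], [0, 0, 0.045], [0, 0, 0.045], [0, 0, 0.04], [0, 0, 0.02], [0, 0, 0.01], [0, 0, 0], [0, 0, 0]], yaw=[0, 0, 0, 0, 0, 0, 0, 0], claw=[0, 0, 0, 0, 0, 0, 0, 0])

```text
clock: 17.3
ee_pos: [0.5581, -0.1282, 0.1381]
tool_rot: [179.9, -0.0, 52.8]
force: [0.7, 0.1, 0.5]
width: 0.005
grasp_force: 0.0
```

Call:
servo_tool(translation=[[0, 0, 0.015], [0, 0, 0.012], [0, 0, 0.004], [0, 0, 0], [0, 0, 0]], yaw=[0, 0, 0, 0, 0], claw=[0, 0, 0, 0, 0])

```text
clock: 17.8
ee_pos: [0.5572, -0.128, 0.1055]
tool_rot: [-180.0, 0.0, 52.8]
force: [0.0, -1.4, 0.7]
width: 0.004
grasp_force: 0.0
```

Call:
servo_tool(translation=[[0.003, 0, 0], [0.003, 0, 0], [0.0015, 0, 0], [0, 0, 0]], yaw=[0, 0, 0, 0], claw=[0, 0, 0, 0])

```text
clock: 18.2
ee_pos: [0.5621, -0.1218, 0.1058]
tool_rot: [180.0, -0.0, 52.8]
force: [-0.0, -0.0, 0.5]
width: 0.002
grasp_force: 0.0
```

Call:
servo_tool(translation=[[0.00111, -0.00044, 0], [0.00111, -0.00044, 0], [0, 0, 0]], yaw=[2, 2, 0], claw=[0, 0, 0])

```text
clock: 18.5
ee_pos: [0.5625, -0.1197, 0.1056]
tool_rot: [180.0, -0.0, 48.8]
force: [-0.6, -0.3, -1.0]
width: 0.007
grasp_force: 0.0
```

Call:
servo_tool(translation=[[0.00111, -0.00044, 0], [0.00111, -0.00044, 0], [0, 0, 0]], yaw=[2, 2, 0], claw=[0, 0, 0])

```text
clock: 18.8
ee_pos: [0.5633, -0.1175, 0.1056]
tool_rot: [180.0, -0.0, 44.8]
force: [0.4, 0.2, -0.5]
width: 0.003
grasp_force: 0.0
```

Call:
servo_tool(translation=[[0.00111, -0.00044, 0], [0.00111, -0.00044, 0], [0, 0, 0]], yaw=[2, 2, 0], claw=[0, 0, 0])

```text
clock: 19.1
ee_pos: [0.5643, -0.1153, 0.1056]
tool_rot: [180.0, 0.0, 40.8]
force: [0.4, -0.0, 0.3]
width: 0.004
grasp_force: 0.0
```

Call:
servo_tool(translation=[[0.00111, -0.00044, 0], [0, 0, 0], [0, 0, 0]], yaw=[2, 0, 0], claw=[0, 0, 0])

```text
clock: 19.4
ee_pos: [0.5648, -0.1144, 0.1055]
tool_rot: [180.0, 0.0, 38.9]
force: [0.4, -0.6, 0.9]
width: 0.001
grasp_force: 0.1
```

First touch is at 94°, matching the contact pattern of the earlier stops, so the dial is at the fourth click. I'll retreat and check once more.

Call:
servo_tool(translation=[[-0.004, 0, 0], [-0.004, 0, 0], [0, 0, -0.02], [0, 0, -0.04], [0, 0, -0.04], [0, 0, -0.045], [0, 0, -0.045], [0, 0, 0]], yaw=[0, 0, 0, 0, 0, 0, 0, 0], claw=[0, 0, 0, 0, 0, 0, 0, 0])

```text
clock: 20.2
ee_pos: [0.5616, -0.1206, 0.3042]
tool_rot: [179.3, -0.4, 38.8]
force: [0.4, -0.7, 0.5]
width: 0.008
grasp_force: 0.0
```

Call:
servo_tool(translation=[[0.015, -0.033, 0], [0.015, -0.033, 0], [0.015, -0.033, 0], [0.015, -0.033, 0], [0.015, -0.033, 0], [0.015, -0.033, 0], [0.015, -0.033, 0], [0.015, -0.033, 0], [0.015, -0.033, 0], [0.015, -0.033, 0]], yaw=[0, 0, 0, 0, 0, 0, 0, 0, 0, 0], claw=[0, 0, 0, 0, 0, 0, 0, 0, 0, 0])

```text
clock: 21.2
ee_pos: [0.4681, 0.2329, 0.2951]
tool_rot: [180.0, 0.0, 38.8]
force: [0.4, -0.1, -0.1]
width: 0.007
grasp_force: 0.0
```

Call:
servo_tool(translation=[[0, 0, 0], [0, 0, 0]], yaw=[0, 0], claw=[0, 0])

```text
clock: 21.4
ee_pos: [0.4684, 0.2321, 0.2951]
tool_rot: [180.0, 0.0, 38.9]
force: [0.3, -0.5, -0.5]
width: 0.004
grasp_force: 0.0
```

```bash
python3 look.py pics/d6.png; python3 -c "
from geo import *;import cv2
g=r.grab_frame('top')['image'];o=cv2.imread('pics/d4.png');n=cv2.imread('pics/d6.png')
cv2.imwrite('pics/d7.png',np.hstack([o[180:400,100:360],n[180:400,100:360],cv2.resize(g[163:203,342:382],(220,220),interpolation=cv2.INTER_CUBIC)]))"
```

```text
[([330, 230, 4, 7, 18], [331.3, 233.1])]
0 [342.  251.4] 1 [336.5 250.8] 2 [331.7 248.4] 3 [328.5 244.7] 4 [327.3 240.3] 5 [328.4 236.1] 6 [331.5 232.7] 7 [336.  230.7] 8 [341.3 230.3] 9 [346.3 231.7] 21.45 [0.46875675 0.23140429 0.29512103] [ 0.50405401 -0.06777339  0.03097704] [1.79980001e+02 4.24580738e-02 3.88135679e+01]
```

View pics/d7.png

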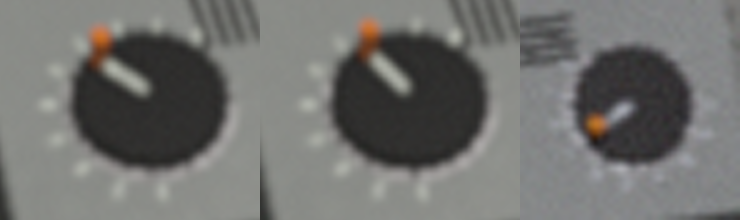

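The dial had been hung up on the crest. The peg has since moved on to pixel (331.3,233.1), which matches the prediction for stop 6, (331.5,232.7). Handing in.

```bash
python3 -c "
from bench import r
print(r.job_done())"
```

```text
the job is handed in; nothing more can be done
None
```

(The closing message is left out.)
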